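# Load the plate jig and hold its spring-return keeper arm shut

### The arm

A 6-joint arm with a two-finger parallel gripper is mounted at the origin on the work surface. World frame = base frame: x ahead of the robot, y to its left, z up, the work surface at z = 0. Lengths are in m, angles in rad, forces in N, time in s.
With the tool pointing down it reaches from about 0.35 to 0.775 m from the base axis. Payload 5.5 kg.
Tool frame: the origin (TCP) lies where the fingers leave the gripper's body, on its centre line; the fingertips stand 73 mm ahead of it and the grasp point (between the pads) lies 54 mm ahead of it; z points along the fingers, y is the direction in which the jaws open and shut (so a half turn about z gives the same grasp; the last joint's range is limited). The gripper opens to 85 mm and grips with 20 to 120 N. Pads are 22 mm wide; open, the fingers measure 114 mm over their backs; the gripper's body (76 mm by 85 mm) begins 54 mm behind the grasp point. The pads swing forward as they close: fully open they stand 13 mm farther back than shut.
Start: joints at [-1.302, 0.313, 0.046, 1.304, 0, 1.431], TCP at [0.229, -0.528, 0.304] pointing down, gripper open.
Joint ranges: [-2.76, 2.76], [-0.86, 1.69], [-1.03, 1.26], [-2.2, 2.34], [-1.47, 1.5], [-3.14, 3.14]. Speed limits (rad/s): [2.57, 2.57, 3.14, 3.14, 3.14, 3.14].

### API

Orientations are given as a unit quaternion [w, x, y, z].
In Python, from workcell import env, read_camera, job, cut_out gives the robot as it stands.
- The arm moves only by the tool servo_tool, never from a script. Its argument "deltas" is a list of rows, each an object of numbers: "dx", "dy", "dz": the shift along the world's x, y, z in mm; "rx", "ry", "rz": the turn, a rotation vector about the world's x, y, z in rad; "fingers": the closure, from -1 (fully open) to 1 (shut). A call has 1 to 8 rows; each row shifts and turns the commanded pose from where the row before left it; what a row does not reach is not made up. A row lasts 1/10 s, in which the tool goes at most 50 mm and 8.59 degrees, less where a joint would pass 70% of its speed; a pose out of reach is approached as far as the arm can. A call is refused whole if a number of a shift passes 50 or a number of a turn 0.15, either way. A call with a gripper value outside its range is refused whole. The fingers move at their own pace and stop on an object; "newtons" is the grip in N (left out, the last holds). Time passes only in rows, so rows that do not move let the fingers close. It gives the time, the measured TCP pose, the force and the opening at its end, in the units of the state.
- env.get_state(): the state, without advancing time (a new reading comes with each control period).
- read_camera(name): name is "side" or "top"; returns a dict with "img" (420x560x3 uint8, red, green, blue), "intrinsics" (3x3 intrinsics, pixels), "extrinsics" (4x4, takes a point from camera to world coordinates). Camera axes: x right, y down, z forward; pixel columns grow to the right and rows downward; lengths in m; the calibration is good to about 2 mm. A picture is of the moment at which its call begins. There is no depth.
- job.hand_in(): hands the job in, once; it reports no verdict.
Trained networks look in the newest picture that a camera, given by its name, has taken for a name from the list of things; names that differ only in an ending like _2 or _b are one class to them, and where a whole thing is asked for, a point or a joint stands for the part that bears it (a point fixed in the world has none). Each returns a list of dicts, best first, with "confidence" (0 to 1); they miss things now and then, are a little off and sometimes report something else, mostly with a low value. They report only what shows in the picture. A call takes as long as a camera call. They do not tell look-alikes from the thing itself.
- cut_out(target, camera): "region" (420x560 bool, what is visible of it) and "extent" ([left, top, right, bottom] in pixels, round what is visible of it).
The state is a dict: "clock": time; "joint_pos": joint angles; "qvel": joint speeds; "tau": joint torques, N m; "tcp_pos": TCP position; "orientation": TCP orientation; "wrist_force": force on the tool from outside, world axes, zero at the start; "ft_torque": the same for the moment, N m; "finger_gap": finger opening in m.
Only numpy, scipy, OpenCV 4.12 (cv2) and the standard library are available. Lean on these libraries where they do the work, as an engineer would, in place of code of your own. Each camera call takes 0.05 s, during which the arm holds its last target. There are 200 camera calls.

### The job

Take the yellow plate out of the stock rack, slide it upright down into the slot of the blue jig until it sits fully home, and let go of it. Then swing the jig's spring-loaded keeper arm round by its black post, in front of the plate, all the way to its stop, and keep holding it there with the fingers: the program finishes while holding, because the arm springs back when let go. Leave the other plates and the things around as they are.

Things in the scene. Friction and masses are not known exactly. Their poses are not given: they have to be found in the camera images.
- yellow_centre (a point): centre of the yellow painted steel plate, 10 mm thick (its x axis), 60 mm wide (y), 95 mm tall (z, up), about 0.42 kg. It starts standing upright in any one of the rack's three slots, its top 71 mm above the slot walls; bare steel plates of the same size stand in the other two, 75 mm apart centre to centre
- rack: fixed wooden stock rack, 190 mm (its x) by 92 mm (its y), 34 mm high; origin at the centre of its underside on the table. Three slots at x = -75, 0, +75 mm in its frame, 14 mm (x) by 65 mm (y), their floor 10 mm above the table. The plates' thickness is along its x axis
- jig: jig bolted to the table, origin under the slot's centre, x roughly away from the robot: steel base 110 (x) by 200 mm (y), 12 mm thick, blue slot block, grey pivot boss at -y, red stop pillar 74 mm tall at +y. The keeper arm, an aluminium bar 60 to 72 mm above the table, points from the pivot towards the robot at rest, and along the jig's +y, on the plate's -x side, at its stop
- slot_floor (a point): centre of the floor of the jig's slot, 12 mm above the table; axes those of the jig. Slot 12.5 mm along x by 63 mm along y, walls straight to 32 mm above this point, then a mouth flared about 7 mm outward on each side, to about 40 mm above it. A plate fully home stands on this floor, its centre 47.5 mm above this point, thickness along x, width along y, either face forward
- pivot (a point): on the vertical axis of the keeper arm's pivot (grey boss), 66 mm above the table, at x = -20 mm, y = -68 mm from slot_floor along the jig's axes; axes those of the jig
- post (a point): on the keeper arm's upright black round post (16 mm in diameter), 142 mm from the pivot axis, this point 104 mm above the table; the post is clear from 72 to 126 mm above the table, to be pinched or pushed from above. With the arm on its stop the post stands at x = -20 mm, y = +74 mm from slot_floor in the jig's axes
- keeper (a joint): angle of the keeper arm about its vertical pivot, rad: 0 = sprung open (the start), 0.95 = on its stop in front of the plate; clockwise seen from above as it grows. Direction from pivot to post = the jig's y axis turned anticlockwise by (0.95 - value). A torsion spring drives it back to 0: about 2.3 N at the post at the start, 6 N at the stop
- steel_plate_a: bystander: bare steel plate in the rack, 10 x 60 x 95 mm, origin at the centre of its lower edge
- steel_plate_b: bystander: the other bare steel plate in the rack, same size and origin
- bottle: bystander: blue bottle, 60 mm in diameter, 170 mm tall, origin under its centre
- tin: bystander: dark open steel tin, 76 mm in diameter, 42 mm tall, origin under its centre
- wire_brush: bystander: wire brush with a red handle, 245 mm long, 20 mm high, lying on the table
- paint_brush: bystander: flat brush lying on the table
- carton: bystander: cardboard carton 120 x 90 x 70 mm, origin under its centre
Things that resemble listed ones, but are neither listed nor needed, are in the scene too. Of the things that look like the part that bears yellow_centre, the smallest one is meant.

How it is judged:
On the way:
1. the yellow plate stands fully home in the jig's slot, let go, with the keeper arm still open (horizontal distance between yellow_centre and slot_floor below 0.005 m and z of yellow_centre in the frame of slot_floor below 0.0505 m and angle between yellow_centre's own z axis and vertical below 0.1 rad and angle between the x axis of yellow_centre and the x axis of slot_floor, either way round below 0.15 rad and contact force between the fingers and yellow_plate below 0.2 N and value of joint keeper below 0.3 rad), for 0.2 s.
At the end, for the whole second after the job is handed in: The plate is fully home in the slot (lower edge within 3 mm of the floor, centred within 5 mm, upright) and not touched by the fingers; the keeper arm is on its stop (0.90 rad or more of 0.95) and the fingers hold it there with more than 2 N, through the last second (horizontal distance between yellow_centre and slot_floor below 0.005 m and z of yellow_centre in the frame of slot_floor below 0.0505 m and angle between yellow_centre's own z axis and vertical below 0.1 rad and angle between the x axis of yellow_centre and the x axis of slot_floor, either way round below 0.15 rad and contact force between the fingers and yellow_plate below 0.2 N and value of joint keeper above 0.9 rad and contact force between the fingers and keeper above 2 N); the arm keeps its last pose, push and grip.
It fails at once if a bare steel plate moved more than 20 mm (distance of any of steel_plate_a, steel_plate_b from where it was at the start of the episode above 0.02 m).
It fails at once if another thing on the table moved more than 30 mm (distance of any of bottle, tin, wire_brush, paint_brush, carton from where it was at the start of the episode above 0.03 m).
It also fails if it takes over 54 s, if anything falls off the work surface, if the arm or the gripper's body presses on something with over 40 N, if the wrist force passes 120 N, or if a joint passes its speed limit or range.

## Working session

There is one attempt and no reset: what is moved stays moved. The work goes in short steps, Python scripts to look and compute and a tool call to move; the robot and the scene stay as the last step left them, time stands still between calls to the robot, and variables do not carry over. Pictures are saved under pics/ and viewed, about 8 in all and at most 12, crops included, and the job is handed in when it is done.

Besides the shell and the picture viewer there is one more tool, called after "Call:" in YAML: its name, and indented under it one key for each argument. servo_tool: Moves the arm, as the interface text tells. Its arguments: {"type":"object","properties":{"deltas":{"type":"array"},"newtons":{"type":"number"}},"required":["deltas"]}

```bash
ls; mkdir -p pics; python3 - <<'E'
from workcell import env, read_camera, job, cut_out
import cv2,numpy as np
s=env.get_state();print(s)
for c in("side","top"):
    r=read_camera(c);cv2.imwrite(f"pics/{c}0.png",r["img"][:,:,::-1]);print(c,r["intrinsics"].tolist(),np.round(r["extrinsics"],4).tolist())
    for n in("yellow_centre","rack","jig","keeper"):
        print(n,[(round(d["confidence"],2),d["extent"]) for d in cut_out(n,c)])
E
```

```text
pics
{'clock': 0.0, 'joint_pos': array([-1.30161897e+00,  3.13988933e-01,  4.49469580e-02,  1.30359434e+00,
       -2.75425410e-05,  1.43119535e+00]), 'qvel': array([ 0.00096813,  0.00095393, -0.00040152, -0.0003368 ,  0.00055698,
        0.00063914]), 'tau': array([-6.43774747e-04, -4.80625069e+01,  2.98533547e+01,  1.92943937e-02,
       -2.21630235e-04,  1.06379136e-05]), 'tcp_pos': array([ 0.22843529, -0.52724824,  0.30300218]), 'orientation': array([-9.17173557e-04,  9.79184730e-01,  2.02969006e-01, -7.33055113e-05]), 'wrist_force': array([ 0.27799522, -0.19211444, -0.35056228]), 'ft_torque': array([ 0.01969412,  0.00748572, -0.02767598]), 'finger_gap': 0.0853181127820305}
side [[450.9662578164572, 0.0, 277.69152780434024], [0.0, 450.9662578164572, 210.35087356175842], [0.0, 0.0, 1.0]] [[-0.7351, -0.4994, 0.4585, -0.0227], [-0.6778, 0.5304, -0.5091, 0.6448], [0.011, -0.685, -0.7284, 1.0374], [0.0, 0.0, 0.0, 1.0]]
yellow_centre [(0.78, [290.8, 122.0, 309.2, 166.1]), (0.7, [373.5, 195.9, 382.9, 228.4]), (0.52, [339.3, 156.8, 351.6, 182.5]), (0.38, [172.4, 244.4, 256.0, 297.9])]
rack [(0.96, [311.8, 171.2, 370.2, 210.5])]
jig [(0.6, [170.9, 245.4, 255.1, 299.5])]
keeper [(0.8, [226.4, 244.6, 244.5, 302.6])]
top [[379.36820527032455, 0.0, 279.33421872742485], [0.0, 379.36820527032455, 206.6900695272389], [0.0, 0.0, 1.0]] [[0.0008, -0.985, 0.1724, 0.3855], [-1.0, -0.0023, -0.0087, 0.0129], [0.009, -0.1724, -0.985, 1.2585], [0.0, 0.0, 0.0, 1.0]]
yellow_centre [(0.85, [368.1, 141.0, 391.8, 176.5]), (0.7, [362.7, 217.4, 386.1, 228.2]), (0.6, [352.6, 273.9, 383.6, 288.9])]
rack [(0.74, [348.0, 192.0, 388.4, 256.8])]
jig []
keeper [(0.66, [188.0, 212.1, 234.6, 246.6])]
```

```bash
python3 - <<'E'
import cv2,numpy as np
a=cv2.imread("pics/side0.png");b=cv2.imread("pics/top0.png")
A=a[100:320,150:410];B=b[120:310,160:410]
cv2.imwrite("pics/s1.png",cv2.resize(A,None,fx=3,fy=2.7,interpolation=2)[:600,:800]) if 0 else cv2.imwrite("pics/s1.png",cv2.resize(A,None,fx=2.7,fy=2.7,interpolation=cv2.INTER_CUBIC))
cv2.imwrite("pics/t1.png",cv2.resize(B,None,fx=3,fy=3,interpolation=cv2.INTER_CUBIC))
E
```

```text
(no output)
```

View pics/s1.png

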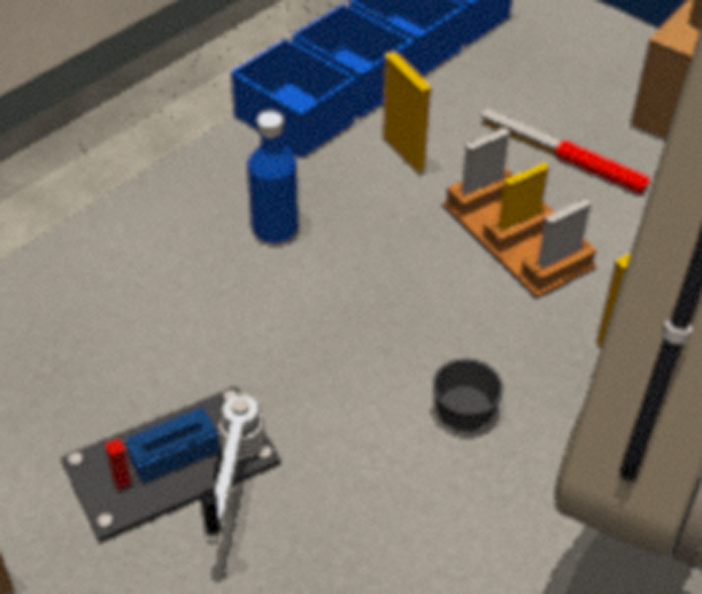

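View pics/t1.png

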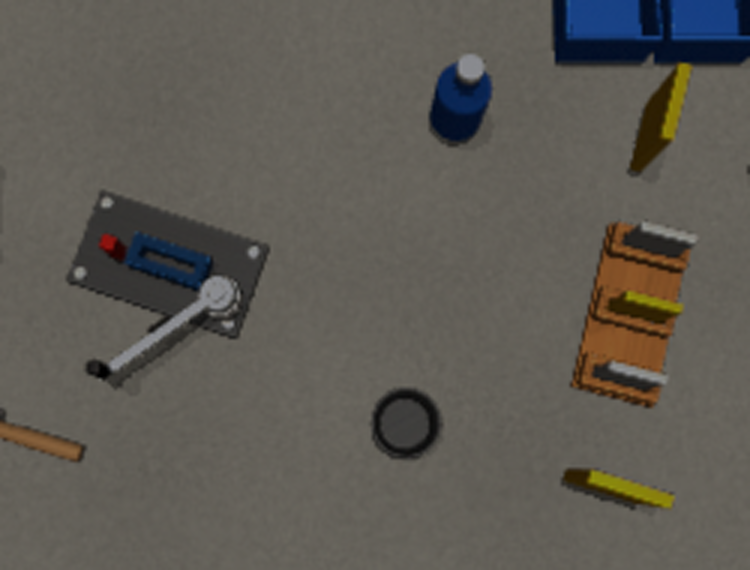

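View pics/top0.png

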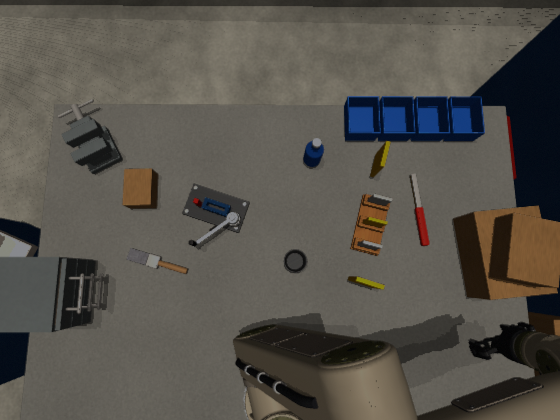

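The yellow plate is in the rack's middle slot (side crop 523,200; top crop 651,305). The jig is at top crop (170,262), with its arm open. I'll zoom in on both for corner picking.

```bash
python3 - <<'E'
import cv2,numpy as np
a=cv2.imread("pics/side0.png");b=cv2.imread("pics/top0.png")
f=lambda im,x,y,w,h,s:cv2.resize(im[y:y+h,x:x+w],None,fx=s,fy=s,interpolation=cv2.INTER_CUBIC)
J=np.hstack([f(a,165,235,90,70,4.4),f(b,175,175,90,70,4.4)])
R=np.hstack([f(a,310,140,65,75,4.4),np.zeros((330,110,3),np.uint8),f(b,345,188,65,75,4.4)])
R=np.hstack([R,np.zeros((330,J.shape[1]-R.shape[1],3),np.uint8)])[:290+40]
o=np.vstack([J,R])[:600]
o=np.clip(o*1.6,0,255).astype(np.uint8)
print(o.shape,J.shape);cv2.imwrite("pics/z1.png",o)
E
```

```text
(600, 792, 3) (308, 792, 3)
```

View pics/z1.png

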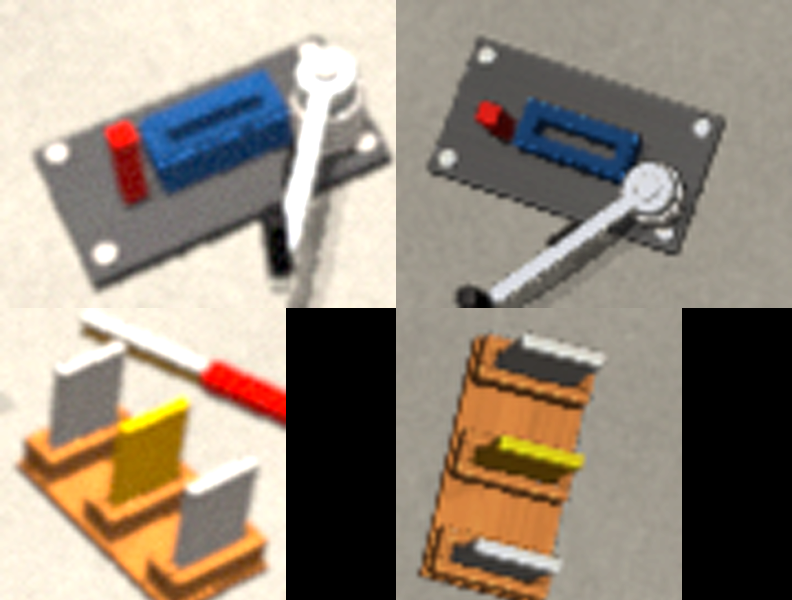

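```bash
cat > h.py <<'E'
import numpy as np
from workcell import env, read_camera, job, cut_out
def proj(c,P):
    P=np.atleast_2d(P);E=c["extrinsics"];q=(P-E[:3,3])@E[:3,:3];K=c["intrinsics"]
    return np.c_[K[0,0]*q[:,0]/q[:,2]+K[0,2],K[1,1]*q[:,1]/q[:,2]+K[1,2]]
def loc(x,y,a,L):
    L=np.atleast_2d(L);c,s=np.cos(a),np.sin(a)
    return np.c_[x+c*L[:,0]-s*L[:,1],y+s*L[:,0]+c*L[:,1],L[:,2]]
E
python3 - <<'E'
from h import *
from scipy.optimize import least_squares
S=read_camera("side");T=read_camera("top")
un=lambda p,o,s=4.4:(np.array(p,float)+.5)/s-.5+np.array(o)
# jig: corners ++,+-,--,-+ ; slot ; pivot
tj=un([(82,38),(328,118),(284,252),(34,172),(177.5,139),(254,184)],(175,175))
sj=un([(35,152),(315,38),(390,158),(97,283),(214,118),(326,72)],(165,235))
def f(p):
    x,y,a,ox,oy,h=p
    L=[(ox+i*.055,oy+j*.1,.012) for i,j in((1,1),(1,-1),(-1,-1),(-1,1))]+[(0,0,.052),(-.02,-.068,h)]
    P=loc(x,y,a,L);return np.r_[proj(T,P)-tj,proj(S,P)-sj]
r=least_squares(lambda p:f(p).ravel(),[.55,.2,0.1,0,0,.08],loss="soft_l1");print("jig",r.x.round(4));print(f(r.x).round(1).tolist())
tr=un([(169,39),(144,145),(123,248)],(345,188));sr=un([(90,48),(154,106),(223,167)],(310,140))
def g(p):
    x,y,a,d=p
    P=loc(x,y,a,[(.075,d,.105),(0,d,.105),(-.075,d,.105)]);return np.r_[proj(T,P)-tr,proj(S,P)-sr]
for a0 in(0,):
    r=least_squares(lambda p:np.r_[g(p).ravel(),p[3]*1e3],[.5,-.25,a0,0]);print("rack",r.x.round(4));print(g(r.x).round(1).tolist())
for nm,C,o,e in(("T",T,(345,188),[(104,129),(187,150)]),("S",S,(310,140),[(120,117),(188,95)])):
    q=un(e,o);E=C["extrinsics"];K=C["intrinsics"];d=(np.c_[q,np.ones(2)]@np.linalg.inv(K).T)@E[:3,:3].T
    P=E[:3,3]+d*((.105-E[2,3])/d[:,2])[:,None];v=P[1]-P[0];print(nm,P.round(4).tolist(),np.linalg.norm(v),np.arctan2(v[1],v[0]))
E
```

```text
jig [ 5.992e-01  2.114e-01 -3.131e-01  5.000e-04  4.100e-03  7.190e-02]
[[-0.5, -0.3], [-0.1, -0.4], [-0.8, 0.4], [-1.1, -0.0], [-0.5, -0.4], [-0.7, 0.7], [-0.5, 0.0], [1.0, -1.1], [1.3, -1.5], [0.2, 0.2], [0.2, -1.5], [0.2, -0.0]]
rack [ 0.5466 -0.2998 -0.2536 -0.    ]
[[-0.3, 0.4], [0.3, -0.6], [-0.0, -0.3], [0.3, 0.4], [0.2, 0.1], [-0.1, -0.1]]
T [[0.5561, -0.2711, 0.105], [0.5414, -0.3286, 0.105]] 0.05936522071765868 -1.8210370954884134
S [[0.5578, -0.2735, 0.105], [0.5368, -0.3264, 0.105]] 0.0568851569256168 -1.9491287045652785
```

Call:
servo_tool:
  deltas:
    - {"dx": 34,"dy": 24,"dz": -3,"rz": 0.11,"fingers": -0.4}
    - {"dx": 34,"dy": 24,"dz": -3,"rz": 0.11,"fingers": -0.4}
    - {"dx": 34,"dy": 24,"dz": -3,"rz": 0.11,"fingers": -0.4}
    - {"dx": 34,"dy": 24,"dz": -3,"rz": 0.11,"fingers": -0.4}
    - {"dx": 34,"dy": 24,"dz": -3,"rz": 0.11,"fingers": -0.4}
    - {"dx": 34,"dy": 24,"dz": -3,"rz": 0.11,"fingers": -0.4}
    - {"dx": 34,"dy": 24,"dz": -3,"rz": 0.11,"fingers": -0.4}
    - {"dx": 34,"dy": 24,"dz": -3,"rz": 0.11,"fingers": -0.4}

```text
invalid input at $.deltas[0]: expected keys dx, dy, dz, rx, ry, rz, fingers
```

Call:
servo_tool:
  deltas:
    - {"dx": 34,"dy": 24,"dz": -3,"rx": 0,"ry": 0,"rz": 0.11,"fingers": -0.4}
    - {"dx": 34,"dy": 24,"dz": -3,"rx": 0,"ry": 0,"rz": 0.11,"fingers": -0.4}
    - {"dx": 34,"dy": 24,"dz": -3,"rx": 0,"ry": 0,"rz": 0.11,"fingers": -0.4}
    - {"dx": 34,"dy": 24,"dz": -3,"rx": 0,"ry": 0,"rz": 0.11,"fingers": -0.4}
    - {"dx": 34,"dy": 24,"dz": -3,"rx": 0,"ry": 0,"rz": 0.11,"fingers": -0.4}
    - {"dx": 34,"dy": 24,"dz": -3,"rx": 0,"ry": 0,"rz": 0.11,"fingers": -0.4}
    - {"dx": 34,"dy": 24,"dz": -3,"rx": 0,"ry": 0,"rz": 0.11,"fingers": -0.4}
    - {"dx": 34,"dy": 24,"dz": -3,"rx": 0,"ry": 0,"rz": 0.11,"fingers": -0.4}

```text
clock: 1.4
tcp_pos: [0.5019, -0.3345, 0.28]
orientation: [0.0, 0.798, 0.603, 0.0]
wrist_force: [0.5, -1.1, 0.9]
finger_gap: 0.0598
```

Call:
servo_tool:
  deltas:
    - {"dx": 23,"dy": 17,"dz": -20,"rx": 0,"ry": 0,"rz": 0.023,"fingers": -0.4}
    - {"dx": 22,"dy": 18,"dz": -30,"rx": 0,"ry": 0,"rz": 0,"fingers": -0.4}
    - {"dx": 0,"dy": 0,"dz": -10,"rx": 0,"ry": 0,"rz": 0,"fingers": -0.4}
    - {"dx": 0,"dy": 0,"dz": 0,"rx": 0,"ry": 0,"rz": 0,"fingers": -0.4}

```text
clock: 1.8
tcp_pos: [0.5449, -0.2995, 0.2177]
orientation: [-0.002, 0.792, 0.61, -0.001]
wrist_force: [0.1, -0.1, 0.7]
finger_gap: 0.0594
```

```bash
python3 - <<'E'
from h import *
import cv2
a=read_camera("side")["img"][:,:,::-1];b=read_camera("top")["img"][:,:,::-1]
f=lambda im,x,y,w,h,s:cv2.resize(im[y:y+h,x:x+w],None,fx=s,fy=s,interpolation=cv2.INTER_CUBIC)
o=np.hstack([f(a,290,100,100,120,4),f(b,320,160,100,120,4)])
cv2.imwrite("pics/g1.png",np.clip(o*1.5,0,255).astype(np.uint8));print(env.get_state()["tcp_pos"],env.get_state()["orientation"])
E
```

```text
[ 0.545167   -0.30126098  0.22040784] [ 1.14424911e-04  7.92702959e-01  6.09608061e-01 -1.33127563e-04]
```

View pics/g1.png

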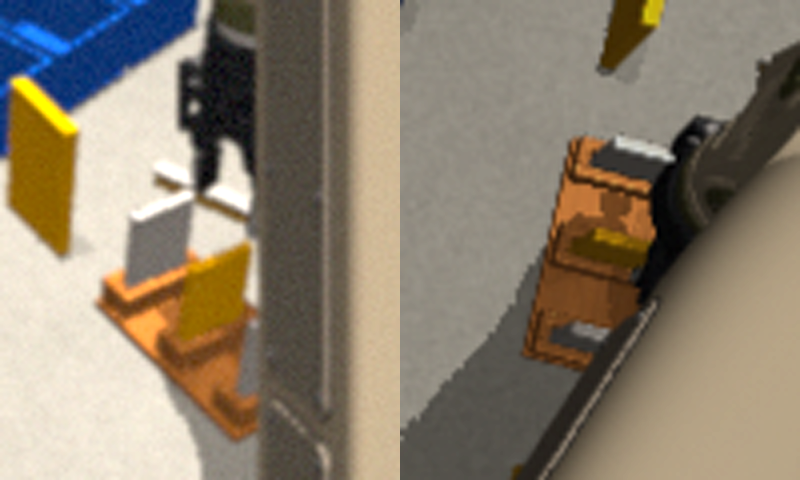

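The gripper is above the rack's middle (side crop 215,190), and the arm hides part of the view. Both readings agree with the plan, so I'm descending slowly and watching the force.

Call:
servo_tool:
  deltas:
    - {"dx": 1,"dy": 0,"dz": -25,"rx": 0,"ry": 0,"rz": 0,"fingers": -0.4}
    - {"dx": 0,"dy": 0,"dz": -25,"rx": 0,"ry": 0,"rz": 0,"fingers": -0.4}
    - {"dx": 0,"dy": 0,"dz": -15,"rx": 0,"ry": 0,"rz": 0,"fingers": -0.4}
    - {"dx": 0,"dy": 0,"dz": -15,"rx": 0,"ry": 0,"rz": 0,"fingers": -0.4}
    - {"dx": 0,"dy": 0,"dz": 0,"rx": 0,"ry": 0,"rz": 0,"fingers": -0.4}

```text
clock: 2.4
tcp_pos: [0.5453, -0.3016, 0.1394]
orientation: [-0.001, 0.793, 0.609, -0.0]
wrist_force: [-0.0, -0.2, 0.4]
finger_gap: 0.0597
```

Call:
servo_tool:
  deltas:
    - {"dx": 0,"dy": 0,"dz": 0,"rx": 0,"ry": 0,"rz": 0,"fingers": 0.2}
    - {"dx": 0,"dy": 0,"dz": 0,"rx": 0,"ry": 0,"rz": 0,"fingers": 0.5}
    - {"dx": 0,"dy": 0,"dz": 0,"rx": 0,"ry": 0,"rz": 0,"fingers": 1}
    - {"dx": 0,"dy": 0,"dz": 0,"rx": 0,"ry": 0,"rz": 0,"fingers": 1}
    - {"dx": 0,"dy": 0,"dz": 0,"rx": 0,"ry": 0,"rz": 0,"fingers": 1}
  newtons: 60

```text
clock: 2.9
tcp_pos: [0.5465, -0.301, 0.1413]
orientation: [0.001, 0.793, 0.61, -0.0]
wrist_force: [-3.2, -0.2, 5.6]
finger_gap: 0.0092
```

Call:
servo_tool:
  deltas:
    - {"dx": 0,"dy": 0,"dz": 10,"rx": 0,"ry": 0,"rz": 0,"fingers": 1}
    - {"dx": 0,"dy": 0,"dz": 20,"rx": 0,"ry": 0,"rz": 0,"fingers": 1}
    - {"dx": 0,"dy": 0,"dz": 25,"rx": 0,"ry": 0,"rz": 0,"fingers": 1}
    - {"dx": 0,"dy": 0,"dz": 25,"rx": 0,"ry": 0,"rz": 0,"fingers": 1}
    - {"dx": 0,"dy": 0,"dz": 25,"rx": 0,"ry": 0,"rz": 0,"fingers": 1}
    - {"dx": 0,"dy": 0,"dz": 25,"rx": 0,"ry": 0,"rz": 0,"fingers": 1}
    - {"dx": 0,"dy": 0,"dz": 0,"rx": 0,"ry": 0,"rz": 0,"fingers": 1}

```text
clock: 3.6
tcp_pos: [0.5479, -0.3014, 0.2738]
orientation: [0.003, 0.792, 0.61, 0.001]
wrist_force: [0.3, -0.4, -4.7]
finger_gap: 0.009
```

Call:
servo_tool:
  deltas:
    - {"dx": 0,"dy": 20,"dz": 0,"rx": 0,"ry": 0,"rz": 0,"fingers": 1}
    - {"dx": 0,"dy": 35,"dz": 0,"rx": 0,"ry": 0,"rz": 0,"fingers": 1}
    - {"dx": 0,"dy": 35,"dz": 0,"rx": 0,"ry": 0,"rz": 0,"fingers": 1}
    - {"dx": 0,"dy": 35,"dz": 0,"rx": 0,"ry": 0,"rz": 0,"fingers": 1}
    - {"dx": 0,"dy": 35,"dz": 0,"rx": 0,"ry": 0,"rz": 0,"fingers": 1}
    - {"dx": 0,"dy": 35,"dz": 0,"rx": 0,"ry": 0,"rz": 0,"fingers": 1}
    - {"dx": 0,"dy": 35,"dz": 0,"rx": 0,"ry": 0,"rz": 0,"fingers": 1}
    - {"dx": 0,"dy": 35,"dz": 0,"rx": 0,"ry": 0,"rz": 0,"fingers": 1}

```text
clock: 4.4
tcp_pos: [0.5451, -0.0333, 0.2678]
orientation: [-0.001, 0.792, 0.61, -0.001]
wrist_force: [0.5, 0.6, -4.2]
finger_gap: 0.0091
```

Call:
servo_tool:
  deltas:
    - {"dx": 7,"dy": 35,"dz": 0,"rx": 0,"ry": 0,"rz": -0.01,"fingers": 1}
    - {"dx": 7,"dy": 35,"dz": 0,"rx": 0,"ry": 0,"rz": -0.01,"fingers": 1}
    - {"dx": 7,"dy": 35,"dz": 0,"rx": 0,"ry": 0,"rz": -0.01,"fingers": 1}
    - {"dx": 7,"dy": 35,"dz": 0,"rx": 0,"ry": 0,"rz": -0.01,"fingers": 1}
    - {"dx": 7,"dy": 35,"dz": 0,"rx": 0,"ry": 0,"rz": -0.01,"fingers": 1}
    - {"dx": 7,"dy": 35,"dz": 0,"rx": 0,"ry": 0,"rz": -0.01,"fingers": 1}
    - {"dx": 7,"dy": 25,"dz": 0,"rx": 0,"ry": 0,"rz": 0,"fingers": 1}
    - {"dx": 0,"dy": 0,"dz": 0,"rx": 0,"ry": 0,"rz": 0,"fingers": 1}

```text
clock: 5.2
tcp_pos: [0.5945, 0.2033, 0.2673]
orientation: [-0.001, 0.809, 0.588, -0.001]
wrist_force: [0.5, -0.1, -5.0]
finger_gap: 0.0093
```

Call:
servo_tool:
  deltas:
    - {"dx": 4,"dy": 8,"dz": -20,"rx": 0,"ry": 0,"rz": 0,"fingers": 1}
    - {"dx": 0,"dy": 0,"dz": -20,"rx": 0,"ry": 0,"rz": 0,"fingers": 1}
    - {"dx": 0,"dy": 0,"dz": -25,"rx": 0,"ry": 0,"rz": 0,"fingers": 1}
    - {"dx": 0,"dy": 0,"dz": -5,"rx": 0,"ry": 0,"rz": 0,"fingers": 1}
    - {"dx": 0,"dy": 0,"dz": 0,"rx": 0,"ry": 0,"rz": 0,"fingers": 1}

```text
clock: 5.7
tcp_pos: [0.5978, 0.2069, 0.1978]
orientation: [-0.001, 0.81, 0.586, -0.002]
wrist_force: [0.5, 0.0, -4.9]
finger_gap: 0.0092
```

```bash
python3 - <<'E'
from h import *
import cv2
A=read_camera("side");B=read_camera("top")
s=env.get_state();p=np.array(s["tcp_pos"]);q=s["orientation"];print(p,q)
yaw=2*np.arctan2(q[2],q[1])-np.pi/2;print(yaw)
def f(C,x,y,w,h,k):
    im=cv2.resize(C["img"][y:y+h,x:x+w,::-1],None,fx=k,fy=k,interpolation=cv2.INTER_CUBIC);im=np.clip(im*1.5,0,255).astype(np.uint8)
    def poly(P,col):
        u=(proj(C,P)-[x,y]+.5)*k;cv2.polylines(im,[np.round(u*8).astype(int)],True,col,1,cv2.LINE_AA,3)
    r=lambda a,b,z:[(a,b,z),(a,-b,z),(-a,-b,z),(-a,b,z)]
    poly(loc(.5992,.2114,-.313,r(.01325,.0385,.052)),(0,255,0))
    b=p[2]-.141+.010
    poly(loc(p[0],p[1],yaw,r(.005,.03,b)),(0,0,255));poly(loc(p[0],p[1],yaw,r(.005,.03,b+.095)),(255,0,255))
    return im
o=np.hstack([f(A,160,205,100,100,4),f(B,170,150,100,100,4)]);cv2.imwrite("pics/j1.png",o)
E
```

```text
[0.59965455 0.20719051 0.20051426] [1.23415650e-04 8.10516601e-01 5.85715616e-01 2.05998175e-04]
-0.3192709066906114
```

View pics/j1.png

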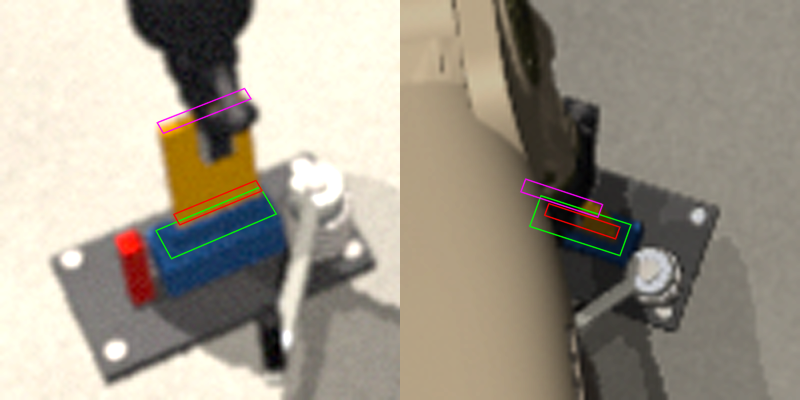

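The plate's bottom edge is just above the slot mouth (side crop 172,222 to 257,198). It needs about 5 mm more in +y. The fit is well within the flare, so I'm shifting and lowering step by step on force.

Call:
servo_tool:
  deltas:
    - {"dx": 0,"dy": 5,"dz": 0,"rx": 0,"ry": 0,"rz": 0.004,"fingers": 1}
    - {"dx": 0,"dy": 0,"dz": -8,"rx": 0,"ry": 0,"rz": 0,"fingers": 1}
    - {"dx": 0,"dy": 0,"dz": -7,"rx": 0,"ry": 0,"rz": 0,"fingers": 1}
    - {"dx": 0,"dy": 0,"dz": -6,"rx": 0,"ry": 0,"rz": 0,"fingers": 1}
    - {"dx": 0,"dy": 0,"dz": 0,"rx": 0,"ry": 0,"rz": 0,"fingers": 1}

```text
clock: 6.3
tcp_pos: [0.5987, 0.2121, 0.1774]
orientation: [-0.0, 0.809, 0.587, -0.001]
wrist_force: [-0.1, 0.3, -4.2]
finger_gap: 0.0089
```

Call:
servo_tool:
  deltas:
    - {"dx": 0,"dy": 0,"dz": -4,"rx": 0,"ry": 0,"rz": 0,"fingers": 1}
    - {"dx": 0,"dy": 0,"dz": 0,"rx": 0,"ry": 0,"rz": 0,"fingers": 1}

```text
clock: 6.5
tcp_pos: [0.5996, 0.2118, 0.1752]
orientation: [0.001, 0.809, 0.587, -0.0]
wrist_force: [-0.6, -3.2, -2.6]
finger_gap: 0.0095
```

Call:
servo_tool:
  deltas:
    - {"dx": -0.6,"dy": -2,"dz": 0,"rx": 0,"ry": 0,"rz": 0,"fingers": 1}
    - {"dx": 0,"dy": 0,"dz": -3,"rx": 0,"ry": 0,"rz": 0,"fingers": 1}
    - {"dx": 0,"dy": 0,"dz": 0,"rx": 0,"ry": 0,"rz": 0,"fingers": 1}

```text
clock: 6.8
tcp_pos: [0.5987, 0.2104, 0.1713]
orientation: [-0.0, 0.809, 0.587, -0.0]
wrist_force: [0.6, 0.5, -4.8]
finger_gap: 0.0095
```

Call:
servo_tool:
  deltas:
    - {"dx": 0,"dy": 0,"dz": -3,"rx": 0,"ry": 0,"rz": 0,"fingers": 1}
    - {"dx": 0,"dy": 0,"dz": 0,"rx": 0,"ry": 0,"rz": 0,"fingers": 1}

```text
clock: 7.0
tcp_pos: [0.5987, 0.2104, 0.1682]
orientation: [-0.0, 0.809, 0.587, -0.0]
wrist_force: [-0.0, 0.0, -5.1]
finger_gap: 0.0092
```

Call:
servo_tool:
  deltas:
    - {"dx": 0,"dy": 0,"dz": -2,"rx": 0,"ry": 0,"rz": 0,"fingers": 1}
    - {"dx": 0,"dy": 0,"dz": 0,"rx": 0,"ry": 0,"rz": 0,"fingers": 1}

```text
clock: 7.2
tcp_pos: [0.5988, 0.2104, 0.1666]
orientation: [-0.0, 0.809, 0.587, -0.0]
wrist_force: [-0.2, 0.0, -4.6]
finger_gap: 0.0094
```

Call:
servo_tool:
  deltas:
    - {"dx": 0,"dy": 0,"dz": -5,"rx": 0,"ry": 0,"rz": 0,"fingers": 1}
    - {"dx": 0,"dy": 0,"dz": -5,"rx": 0,"ry": 0,"rz": 0,"fingers": 1}
    - {"dx": 0,"dy": 0,"dz": 0,"rx": 0,"ry": 0,"rz": 0,"fingers": 1}

```text
clock: 7.5
tcp_pos: [0.5986, 0.2102, 0.1558]
orientation: [-0.0, 0.809, 0.587, -0.001]
wrist_force: [0.9, 0.0, -4.6]
finger_gap: 0.0093
```

Call:
servo_tool:
  deltas:
    - {"dx": 0,"dy": 0,"dz": -4,"rx": 0,"ry": 0,"rz": 0,"fingers": 1}
    - {"dx": 0,"dy": 0,"dz": -4,"rx": 0,"ry": 0,"rz": 0,"fingers": 1}
    - {"dx": 0,"dy": 0,"dz": 0,"rx": 0,"ry": 0,"rz": 0,"fingers": 1}

```text
clock: 7.8
tcp_pos: [0.5987, 0.2103, 0.1481]
orientation: [-0.0, 0.809, 0.587, -0.0]
wrist_force: [0.9, 0.6, -4.9]
finger_gap: 0.0094
```

Call:
servo_tool:
  deltas:
    - {"dx": 0,"dy": 0,"dz": -3,"rx": 0,"ry": 0,"rz": 0,"fingers": 1}
    - {"dx": 0,"dy": 0,"dz": 0,"rx": 0,"ry": 0,"rz": 0,"fingers": 1}

```text
clock: 8.0
tcp_pos: [0.5987, 0.2103, 0.1455]
orientation: [-0.0, 0.809, 0.587, -0.0]
wrist_force: [0.1, 0.5, -4.6]
finger_gap: 0.0091
```

Call:
servo_tool:
  deltas:
    - {"dx": 0,"dy": 0,"dz": -1.5,"rx": 0,"ry": 0,"rz": 0,"fingers": 1}
    - {"dx": 0,"dy": 0,"dz": 0,"rx": 0,"ry": 0,"rz": 0,"fingers": 1}

```text
clock: 8.2
tcp_pos: [0.5989, 0.2103, 0.1443]
orientation: [-0.0, 0.809, 0.587, -0.0]
wrist_force: [-1.0, 0.5, -4.7]
finger_gap: 0.0091
```

Call:
servo_tool:
  deltas:
    - {"dx": 0,"dy": 0,"dz": -1.5,"rx": 0,"ry": 0,"rz": 0,"fingers": 1}
    - {"dx": 0,"dy": 0,"dz": 0,"rx": 0,"ry": 0,"rz": 0,"fingers": 1}

```text
clock: 8.4
tcp_pos: [0.5992, 0.2104, 0.1434]
orientation: [0.0, 0.809, 0.587, 0.0]
wrist_force: [-1.4, -0.2, -1.9]
finger_gap: 0.0093
```

Call:
servo_tool:
  deltas:
    - {"dx": 0,"dy": 0,"dz": -1.5,"rx": 0,"ry": 0,"rz": 0,"fingers": 1}
    - {"dx": 0,"dy": 0,"dz": 0,"rx": 0,"ry": 0,"rz": 0,"fingers": 1}

```text
clock: 8.6
tcp_pos: [0.5992, 0.2105, 0.1433]
orientation: [0.0, 0.809, 0.587, 0.001]
wrist_force: [-3.5, -0.4, 6.3]
finger_gap: 0.0096
```

Floor contact at 0.1433, as predicted (0.143). Releasing and rising.

Call:
servo_tool:
  deltas:
    - {"dx": 0,"dy": 0,"dz": 1.5,"rx": 0,"ry": 0,"rz": 0,"fingers": 0.6}
    - {"dx": 0,"dy": 0,"dz": 0,"rx": 0,"ry": 0,"rz": 0,"fingers": 0.2}
    - {"dx": 0,"dy": 0,"dz": 0,"rx": 0,"ry": 0,"rz": 0,"fingers": -0.3}
    - {"dx": 0,"dy": 0,"dz": 0,"rx": 0,"ry": 0,"rz": 0,"fingers": -0.3}
    - {"dx": 0,"dy": 0,"dz": 0,"rx": 0,"ry": 0,"rz": 0,"fingers": -0.3}
  newtons: 40

```text
clock: 9.1
tcp_pos: [0.599, 0.2103, 0.1428]
orientation: [0.0, 0.809, 0.587, -0.0]
wrist_force: [-0.1, -0.6, -0.1]
finger_gap: 0.0556
```

Call:
servo_tool:
  deltas:
    - {"dx": 0,"dy": 0,"dz": 10,"rx": 0,"ry": 0,"rz": 0,"fingers": -0.3}
    - {"dx": 0,"dy": 0,"dz": 25,"rx": 0,"ry": 0,"rz": 0,"fingers": -0.3}
    - {"dx": 0,"dy": 0,"dz": 30,"rx": 0,"ry": 0,"rz": 0,"fingers": -0.3}
    - {"dx": 0,"dy": 0,"dz": 15,"rx": 0,"ry": 0,"rz": 0,"fingers": -0.3}
    - {"dx": 0,"dy": 0,"dz": 0,"rx": 0,"ry": 0,"rz": 0,"fingers": -0.3}

```text
clock: 9.6
tcp_pos: [0.6005, 0.2107, 0.2266]
orientation: [0.001, 0.809, 0.587, 0.003]
wrist_force: [0.0, 0.1, -0.9]
finger_gap: 0.0556
```

```bash
python3 - <<'E'
from h import *
import cv2
A=read_camera("side");B=read_camera("top");s=env.get_state();print(s["tcp_pos"],s["orientation"],s["joint_pos"])
J=(.5988,.2105,-.315)
c=lambda r,n:[(r*np.cos(t),r*np.sin(t)) for t in np.linspace(0,6.28,n)]
def f(C,x,y,w,h,k):
    im=cv2.resize(C["img"][y:y+h,x:x+w,::-1],None,fx=k,fy=k,interpolation=cv2.INTER_CUBIC);im=np.clip(im*1.5,0,255).astype(np.uint8)
    def poly(L,col):
        u=(proj(C,loc(*J,L))-[x,y]+.5)*k;cv2.polylines(im,[np.round(u*8).astype(int)],True,col,1,cv2.LINE_AA,3)
    poly([(a*.005,b*.03,.107) for a,b in((1,1),(1,-1),(-1,-1),(-1,1))],(255,0,255))
    P=np.array([-.02-.142*np.sin(.95),-.068+.142*np.cos(.95)])
    for z in(.126,.072):poly([(P[0]+u,P[1]+v,z) for u,v in c(.008,20)],(0,255,0))
    print(loc(*J,[(*P,0),(-.02,.074,0),(-.02,-.068,0)]))
    return im
o=np.hstack([f(A,160,205,100,120,4),f(B,160,160,100,120,4)]);cv2.imwrite("pics/k1.png",o)
E
```

```text
[0.59906191 0.21035668 0.2231601 ] [2.00652670e-04 8.09265833e-01 5.87442450e-01 3.74421539e-04] [ 2.11380616e-01  4.60146633e-01  6.45227089e-02  1.17432522e+00
 -6.40322477e-05  2.09718337e+00]
[[0.47448535 0.26636236 0.        ]
 [0.60271049 0.28705526 0.        ]
 [0.55871655 0.15204218 0.        ]]
[[0.47448535 0.26636236 0.        ]
 [0.60271049 0.28705526 0.        ]
 [0.55871655 0.15204218 0.        ]]
```

View pics/k1.png

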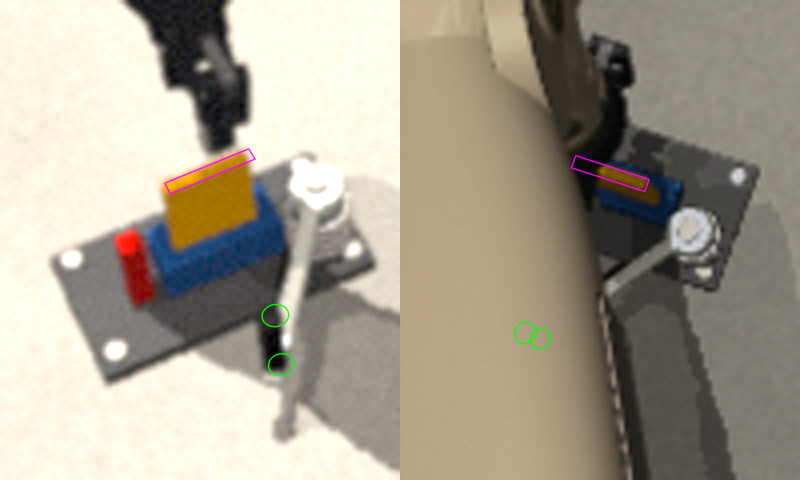

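The plate is home: its top matches the model at 107 mm. The post sits at the predicted place (side crop about 272,345). Moving above the post with the jaws tangential to its arc.

Call:
servo_tool:
  deltas:
    - {"dx": -16,"dy": 7,"dz": 0,"rx": 0,"ry": 0,"rz": 0.12,"fingers": -0.3}
    - {"dx": -16,"dy": 7,"dz": 0,"rx": 0,"ry": 0,"rz": 0.12,"fingers": -0.3}
    - {"dx": -16,"dy": 7,"dz": 0,"rx": 0,"ry": 0,"rz": 0.12,"fingers": -0.3}
    - {"dx": -16,"dy": 7,"dz": 0,"rx": 0,"ry": 0,"rz": 0.12,"fingers": -0.3}
    - {"dx": -15,"dy": 7,"dz": 0,"rx": 0,"ry": 0,"rz": 0.12,"fingers": -0.3}
    - {"dx": -15,"dy": 7,"dz": 0,"rx": 0,"ry": 0,"rz": 0.12,"fingers": -0.3}
    - {"dx": -15,"dy": 7,"dz": 0,"rx": 0,"ry": 0,"rz": 0.12,"fingers": -0.3}
    - {"dx": -15,"dy": 7,"dz": 0,"rx": 0,"ry": 0,"rz": 0.11,"fingers": -0.3}

```text
clock: 10.5
tcp_pos: [0.4735, 0.2662, 0.2212]
orientation: [-0.001, 0.449, 0.894, -0.001]
wrist_force: [0.3, -0.1, 0.1]
finger_gap: 0.0554
```

Call:
servo_tool:
  deltas:
    - {"dx": 0,"dy": 0,"dz": 0,"rx": 0,"ry": 0,"rz": 0,"fingers": -0.3}
    - {"dx": 0,"dy": 0,"dz": 0,"rx": 0,"ry": 0,"rz": 0,"fingers": -0.3}

```text
clock: 10.7
tcp_pos: [0.4745, 0.2662, 0.222]
orientation: [-0.0, 0.452, 0.892, -0.001]
wrist_force: [0.8, -0.2, -0.1]
finger_gap: 0.0555
```

```bash
python3 - <<'E'
from h import *
import cv2
A=read_camera("side");B=read_camera("top");s=env.get_state();print(s["tcp_pos"],s["orientation"])
f=lambda im,x,y,w,h,k:cv2.resize(im["img"][y:y+h,x:x+w,::-1],None,fx=k,fy=k,interpolation=cv2.INTER_CUBIC)
o=np.hstack([f(A,170,200,100,120,4),f(B,150,170,100,120,4)]);cv2.imwrite("pics/k2.png",np.clip(o*1.5,0,255).astype(np.uint8))
E
```

```text
[0.47536243 0.26605728 0.2223329 ] [-8.33555238e-05  4.51832164e-01  8.92102929e-01 -2.30862371e-04]
```

View pics/k2.png

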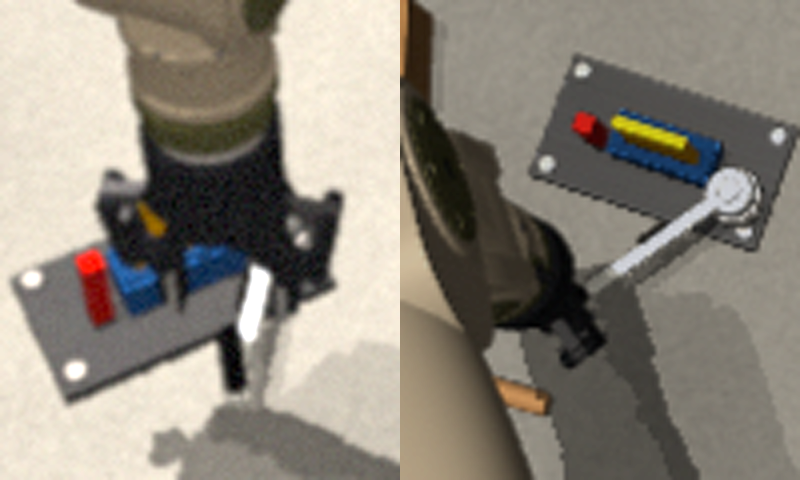

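The plate stands in the jig (top crop 650,132), and the open jaws straddle the post's line (side crop 232,360). Lowering onto it.

Call:
servo_tool:
  deltas:
    - {"dx": 0,"dy": 0,"dz": -15,"rx": 0,"ry": 0,"rz": 0,"fingers": -0.3}
    - {"dx": 0,"dy": 0,"dz": -15,"rx": 0,"ry": 0,"rz": 0,"fingers": -0.3}
    - {"dx": 0,"dy": 0,"dz": -15,"rx": 0,"ry": 0,"rz": 0,"fingers": -0.3}
    - {"dx": 0,"dy": 0,"dz": -10,"rx": 0,"ry": 0,"rz": 0,"fingers": -0.3}
    - {"dx": 0,"dy": 0,"dz": -10,"rx": 0,"ry": 0,"rz": 0,"fingers": -0.3}
    - {"dx": 0,"dy": 0,"dz": 0,"rx": 0,"ry": 0,"rz": 0,"fingers": -0.3}

```text
clock: 11.4
tcp_pos: [0.4746, 0.2659, 0.1565]
orientation: [-0.001, 0.451, 0.892, -0.001]
wrist_force: [-0.0, -0.4, 0.8]
finger_gap: 0.0553
```

Call:
servo_tool:
  deltas:
    - {"dx": 0,"dy": 0,"dz": 0,"rx": 0,"ry": 0,"rz": 0,"fingers": 0.2}
    - {"dx": 0,"dy": 0,"dz": 0,"rx": 0,"ry": 0,"rz": 0,"fingers": 0.5}
    - {"dx": 0,"dy": 0,"dz": 0,"rx": 0,"ry": 0,"rz": 0,"fingers": 1}
    - {"dx": 0,"dy": 0,"dz": 0,"rx": 0,"ry": 0,"rz": 0,"fingers": 1}
    - {"dx": 0,"dy": 0,"dz": 0,"rx": 0,"ry": 0,"rz": 0,"fingers": 1}
  newtons: 40

```text
clock: 11.9
tcp_pos: [0.4772, 0.2678, 0.1591]
orientation: [0.001, 0.451, 0.893, 0.003]
wrist_force: [4.9, 4.6, -2.9]
finger_gap: 0.0149
```

```bash
python3 - <<'E'
import numpy as np
v=np.array([-.0842,.1143]);a0=np.arctan2(v[1],v[0])
for n,d in((8,.059),(8,.059),(1,.02)):
  for i in range(n):
    a1=a0-d;print(np.round(142*np.array([np.cos(a1)-np.cos(a0),np.sin(a1)-np.sin(a0)]),1));a0=a1
E
```

```text
[6.9 4.8]
[7.2 4.4]
[7.4 3.9]
[7.6 3.5]
[7.8 3. ]
[8.  2.6]
[8.1 2.1]
[8.2 1.6]
[8.3 1.1]
[8.4 0.6]
[8.4 0.1]
[ 8.4 -0.4]
[ 8.3 -0.9]
[ 8.3 -1.3]
[ 8.2 -1.8]
[ 8.1 -2.3]
[ 2.7 -0.9]
```

Call:
servo_tool:
  deltas:
    - {"dx": 6.9,"dy": 4.8,"dz": 0,"rx": 0,"ry": 0,"rz": -0.059,"fingers": 1}
    - {"dx": 7.2,"dy": 4.4,"dz": 0,"rx": 0,"ry": 0,"rz": -0.059,"fingers": 1}
    - {"dx": 7.4,"dy": 3.9,"dz": 0,"rx": 0,"ry": 0,"rz": -0.059,"fingers": 1}
    - {"dx": 7.6,"dy": 3.5,"dz": 0,"rx": 0,"ry": 0,"rz": -0.059,"fingers": 1}

```text
clock: 12.3
tcp_pos: [0.5041, 0.2832, 0.159]
orientation: [0.0, 0.554, 0.833, 0.0]
wrist_force: [-1.6, -0.7, 4.5]
finger_gap: 0.0149
```

Call:
servo_tool:
  deltas:
    - {"dx": 7.8,"dy": 3,"dz": 0,"rx": 0,"ry": 0,"rz": -0.059,"fingers": 1}
    - {"dx": 8,"dy": 2.6,"dz": 0,"rx": 0,"ry": 0,"rz": -0.059,"fingers": 1}
    - {"dx": 8.1,"dy": 2.1,"dz": 0,"rx": 0,"ry": 0,"rz": -0.059,"fingers": 1}
    - {"dx": 8.2,"dy": 1.6,"dz": 0,"rx": 0,"ry": 0,"rz": -0.059,"fingers": 1}

```text
clock: 12.7
tcp_pos: [0.5359, 0.2926, 0.1589]
orientation: [-0.0, 0.648, 0.762, 0.0]
wrist_force: [-3.2, -0.7, 4.7]
finger_gap: 0.0148
```

Call:
servo_tool:
  deltas:
    - {"dx": 8.3,"dy": 1.1,"dz": 0,"rx": 0,"ry": 0,"rz": -0.059,"fingers": 1}
    - {"dx": 8.4,"dy": 0.6,"dz": 0,"rx": 0,"ry": 0,"rz": -0.059,"fingers": 1}
    - {"dx": 8.4,"dy": 0.1,"dz": 0,"rx": 0,"ry": 0,"rz": -0.059,"fingers": 1}
    - {"dx": 8.4,"dy": -0.4,"dz": 0,"rx": 0,"ry": 0,"rz": -0.059,"fingers": 1}

```text
clock: 13.1
tcp_pos: [0.5691, 0.2942, 0.159]
orientation: [-0.001, 0.733, 0.68, 0.0]
wrist_force: [-4.5, 0.4, 4.6]
finger_gap: 0.015
```

Call:
servo_tool:
  deltas:
    - {"dx": 8.3,"dy": -0.9,"dz": 0,"rx": 0,"ry": 0,"rz": -0.059,"fingers": 1}
    - {"dx": 8.3,"dy": -1.3,"dz": 0,"rx": 0,"ry": 0,"rz": -0.059,"fingers": 1}
    - {"dx": 8.2,"dy": -1.8,"dz": 0,"rx": 0,"ry": 0,"rz": -0.059,"fingers": 1}
    - {"dx": 0,"dy": 0,"dz": 0,"rx": 0,"ry": 0,"rz": 0,"fingers": 1}

```text
clock: 13.5
tcp_pos: [0.5943, 0.2901, 0.1589]
orientation: [-0.001, 0.79, 0.613, 0.0]
wrist_force: [-5.4, 1.6, 6.0]
finger_gap: 0.0152
```

Call:
servo_tool:
  deltas:
    - {"dx": 4,"dy": -1.1,"dz": 0,"rx": 0,"ry": 0,"rz": -0.03,"fingers": 1}
    - {"dx": 4,"dy": -1.2,"dz": 0,"rx": 0,"ry": 0,"rz": -0.029,"fingers": 1}
    - {"dx": 0,"dy": 0,"dz": 0,"rx": 0,"ry": 0,"rz": 0,"fingers": 1}

```text
clock: 13.8
tcp_pos: [0.6018, 0.288, 0.159]
orientation: [-0.001, 0.807, 0.59, 0.0]
wrist_force: [-5.1, 1.7, 4.9]
finger_gap: 0.0148
```

Call:
servo_tool:
  deltas:
    - {"dx": 1.8,"dy": -0.6,"dz": 0,"rx": 0,"ry": 0,"rz": -0.01,"fingers": 1}
    - {"dx": 0,"dy": 0,"dz": 0,"rx": 0,"ry": 0,"rz": 0,"fingers": 1}

```text
clock: 14.0
tcp_pos: [0.6032, 0.2875, 0.159]
orientation: [-0.001, 0.81, 0.587, -0.0]
wrist_force: [-5.9, 1.4, 4.5]
finger_gap: 0.0152
```

Not on the stop yet: the force is still only the spring's. Pushing on in small steps.

Call:
servo_tool:
  deltas:
    - {"dx": 1.9,"dy": -0.6,"dz": 0,"rx": 0,"ry": 0,"rz": -0.01,"fingers": 1}
    - {"dx": 0,"dy": 0,"dz": 0,"rx": 0,"ry": 0,"rz": 0,"fingers": 1}

```text
clock: 14.2
tcp_pos: [0.6044, 0.2871, 0.1589]
orientation: [-0.001, 0.813, 0.583, -0.0]
wrist_force: [-7.0, 3.4, 5.9]
finger_gap: 0.0156
```

Call:
servo_tool:
  deltas:
    - {"dx": 1.9,"dy": -0.6,"dz": 0,"rx": 0,"ry": 0,"rz": -0.005,"fingers": 1}
    - {"dx": 0,"dy": 0,"dz": 0,"rx": 0,"ry": 0,"rz": 0,"fingers": 1}

```text
clock: 14.4
tcp_pos: [0.6049, 0.2869, 0.1589]
orientation: [-0.002, 0.814, 0.581, -0.001]
wrist_force: [-11.5, 4.4, 9.1]
finger_gap: 0.0148
```

```bash
python3 - <<'E'
from h import *
import cv2
A=read_camera("side");B=read_camera("top");s=env.get_state();print(s["tcp_pos"],s["wrist_force"],s["finger_gap"])
f=lambda im,x,y,w,h,k:cv2.resize(im["img"][y:y+h,x:x+w,::-1],None,fx=k,fy=k,interpolation=cv2.INTER_CUBIC)
o=np.hstack([f(A,160,200,100,120,4),f(B,170,150,100,120,4)]);cv2.imwrite("pics/e1.png",np.clip(o*1.5,0,255).astype(np.uint8))
E
```

```text
[0.60487372 0.28700015 0.15892018] [-11.1858623    3.45194881   9.03274079] 0.015084477683221319
```

View pics/e1.png

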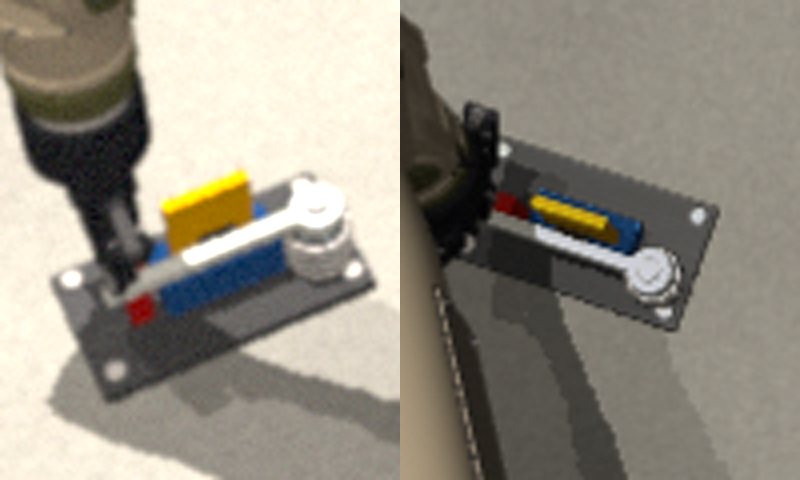

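The arm lies along the jig's y axis against the red stop (side crop 140,300), in front of the seated plate. The fingers are clear of the plate.

```bash
python3 -c "
from workcell import job
print(job.hand_in())"
```

```text
the job is handed in; nothing more can be done
None
```

The yellow plate is fully home in the jig's slot and let go, and the keeper arm is on its stop with the fingers holding it. I handed the job in at about 14.5 s; it reports no verdict.

- **Plate:** I took it from the rack's middle slot. It touched the slot floor at TCP z = 0.1433, against 0.143 expected. After release, the side picture showed its top edge where a fully home plate's should be. On the way in it brushed the flared mouth with about 3 N, cleared after a 2 mm shift.
- **Keeper arm:** I swung it round by its post, pinched at 40 N. At the end the wrist force had risen to about 12 N horizontally, against the 6 N the spring gives, and the tool had almost stopped moving. The last pictures show the bar against the red stop, in front of the plate, with the fingers clear of the plate.
- **Not checked:** I had no direct reading of the keeper angle. I also took no final measurement of the bystanders. The forces were low throughout, and no picture showed one displaced.

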